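# Lay a culture flask down on its rack

## Robot

A 6-joint arm with a two-finger parallel gripper is mounted at the origin on the work surface. World frame = base frame: x ahead of the robot, y to its left, z up, the work surface at z = 0. Lengths are in mm, angles in rad, forces in N, time in s.
With the tool pointing down it reaches from about 325 to 875 mm from the base axis. Payload 4.4 kg.
Tool frame: the origin (TCP) lies on the centre line of the jaws, within the pads' length; the fingertips stand ahead of it and the grasp point (between the pads) lies 6 mm ahead of it (ctrl.tcp_to_tips is the z of the fingertips in the tool frame, in mm); z points along the fingers, y is the line along which they close (so a half turn about z gives the same grasp; the last joint's range is limited). The gripper opens to 85 mm and grips with 20 to 120 N. Pads are 22 mm wide; open, the fingers measure 114 mm over their backs; the gripper's body (76 mm by 85 mm) begins 54 mm behind the grasp point. The pads swing forward as they close: fully open they stand 13 mm farther back than shut.
Start: joints at [-1.403, 0.207, 1.542, -0, 1.393, -0.15], TCP at [179.662, -546.213, 256.282] pointing down, gripper open.
Joint ranges: [-2.73, 2.73], [-0.86, 2.22], [0.23, 2.46], [-1.11, 4.25], [0.08, 2.63], [-2.82, 2.82]. Speed limits (rad/s): [2.79, 2.79, 3.14, 3.14, 3.14, 3.14].

## Interface

Orientations are given as a 3x3 rotation matrix whose columns are the frame's x, y, z axes.
In Python, from plant import ctrl, sensors, optics gives the robot as it stands. Calls block until the motion is done:
- ctrl.move_ptp(position, orientation): joint-space move of the TCP to a pose.
- ctrl.move_l(position, rot=None, vel=150, threshold=None): straight line of the TCP; rot=None keeps the orientation; vel is the mean speed in mm/s. With threshold (N) it stops when the force on the tool has changed by that much, and returns True; else False.
- ctrl.set_joints(angles): joint-space move.
- ctrl.gripper_to(opening, force=None): finger opening in mm; force is the grip in N (None keeps the last); returns when the fingers have stopped.
- ctrl.hold(seconds).
- ctrl.solve_ik(position, orientation): joint angles nearest the present ones, or None.
- sensors.read_state(): the state.
- optics.grab_frame(name): name is "scene" or "top" or "wrist"; returns (picture, depth): 400x640x3 uint8, red, green, blue; 400x640 float32, mm along the optical axis (not along the pixel's ray), 0 where there is no reading.
- optics.camera_params(name): a dict with "mtx" (3x3 intrinsics, pixels), "R" (3x3) and "t" (3): a world point X has camera coordinates R X + t; the wrist camera has in their place "T_tool_cam" (4x4, takes a point from camera to tool coordinates, whose origin is the TCP and whose axes are the flange's). Camera axes: x right, y down, z forward; pixel columns grow to the right and rows downward; lengths in mm; the calibration is good to about 2 mm. A picture is of the moment at which its call begins: read the wrist's pose just before it. camera_params takes no time and is no camera call.
A pose or a line that the arm cannot do raises ctrl.MotionError and nothing moves.
- ctrl.finish_job(): hands the job in; it is judged then, once.
The state is a dict: "t": time; "q": joint angles; "qvel": joint speeds; "tau": joint torques, N m; "eef_pos": TCP position; "eef_rot": TCP orientation; "force": force on the tool from outside, world axes, zero at the start; "wrist_torque": the same for the moment, N m; "grip_width": finger opening in mm; "grasp_force": force on a finger pad.
Only numpy, scipy, OpenCV 4.12 (cv2) and the standard library are available. Lean on these libraries where they do the work, as an engineer would, in place of code of your own. Each camera call takes 0.05 s, during which the arm holds its last target. There are 200 camera calls.

## Task

The empty culture flask stands on end against the yellow stop of the blue rack. With the fingers only touching it, never pinching, lifting or carrying it, tip it over the stop onto its broad front face and lower it gently, supported all the way down, so that it lies flat along the rack's platform with its orange cap sticking out over the platform's free end, its foot between the stop and the back fence; then move clear. Do not let it drop or slap down, and leave the bottle, tip box and tube rack where they are.

Things in the scene. Friction and masses are not known exactly. Their poses are not given: they have to be found in the camera images.
- rack: Fixed blue rack, 120 wide (y). Origin on the work surface straight below the stop edge. x 0 to 50: foot shelf, top 45 above the work surface, where the flask stands at first. x 50 to 56: back fence, top 85 above the work surface. x 0 to -85: flat platform, top 60 above the work surface; its free end is at -85 with empty space beyond and below. -x points roughly toward the robot.
- rack_stop (a point): Middle of the top edge of the yellow stop (on the rack at x 0, y 0, z 60), the edge over which the flask tips. The stop is the 15 high upright step, facing +x, between foot shelf and platform. Same axes as the rack.
- flask: Loose empty pale plastic flask, 110 to 220 g, 180 tall: flat body 40 thick (x), 84 wide (y), 135 high (z), then a 28 diameter neck to 150, then the cap. Origin at the centre of its underside, z toward the cap, -x the broad front face with black marks, which at first faces the stop 1 to 4 off, parallel within 3 degrees. Tipped about 15 degrees toward -x it balances; beyond, it falls.
- flask_mid (a point): Point on the flask's axis half-way up, 90 from its underside; axes as the flask. Lying as wanted: flask x axis straight up, z axis along the rack's -x, underside anywhere from 15 past the stop edge (turned about the edge) to 50 past it (against the back fence: the foot tends to slide back there when held under the cap), this point 80 above the work surface.
- flask_cap (a point): Centre of the orange cap, 34 in diameter, 30 long, on the flask's axis 165 from the underside (cap spans 150 to 180); axes as the flask. With the flask lying, neck and cap are beyond the platform's end and the cap's lowest side is 63 above the work surface with nothing under it, so a finger can stay beneath it until the flask rests.
- bottle: Bystander: loose white bottle with a red cap, 50 in diameter, 110 tall, upright beside the rack. Origin at the centre of its underside.
- tipbox: Bystander: loose blue pipette-tip box with a clear lid, 80 (x) by 115 (y) by 57 high, beside the rack. Origin at the centre of its underside.
- tuberack: Bystander: loose orange rack with four capped tubes in a row, 50 (x) by 110 (y) by 104 high, beyond the rack's foot shelf. Origin at the centre of its underside.

How it is judged:
By the outcome, as a careful person would: the job done as asked, in the order asked, and still so for the second after the job is handed in, with the robot touching nothing.
It also fails if it takes over 48 s, if anything falls off the work surface, if the arm or the gripper's body presses on something with over 40 N, if the wrist force passes 120 N, or if a joint passes its speed limit or range.

## Working session

There is one attempt and no reset: what is moved stays moved. The work goes in short steps, each a Python script; the robot and the scene stay as the last script left them, time stands still between calls to the robot, and variables do not carry over. Pictures are saved under pics/ and viewed, at most 10 in all, crops included, and the job is handed in when it is done.

```bash
mkdir -p pics; ls; python3 - <<'E'
from plant import ctrl,sensors,optics
import cv2,numpy as np
for n in("scene","top"):
    p,d=optics.grab_frame(n); np.savez(f"pics/{n}.npz",p=p,d=d)
    cv2.imwrite(f"pics/{n}0.png",p[:,:,::-1]); c=optics.camera_params(n); print(n,c)
print(ctrl.tcp_to_tips, sensors.read_state()["t"])
E
```

```text
pics
scene {'mtx': array([[385.26721151,   0.        , 322.9722376 ],
       [  0.        , 385.26721151, 196.97092734],
       [  0.        ,   0.        ,   1.        ]]), 'R': array([[-0.47272763,  0.88106614, -0.01584458],
       [ 0.59504139,  0.30589844, -0.7432038 ],
       [-0.64996487, -0.36076115, -0.66887746]]), 't': array([ 264.66872812, -336.39255817, 1321.87099331])}
top {'mtx': array([[415.79934086,   0.        , 315.8531564 ],
       [  0.        , 415.79934086, 194.82953603],
       [  0.        ,   0.        ,   1.        ]]), 'R': array([[-0.01694952, -0.99916646, -0.0371362 ],
       [-0.99686586,  0.01975763, -0.0766035 ],
       [ 0.07727337,  0.03572141, -0.99636981]]), 't': array([103.87536231, 672.78005193, 899.23868847])}
25.0 0.1
```

View pics/scene0.png

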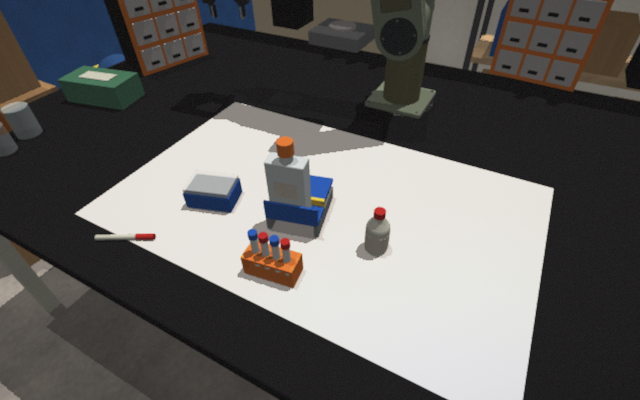

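View pics/top0.png

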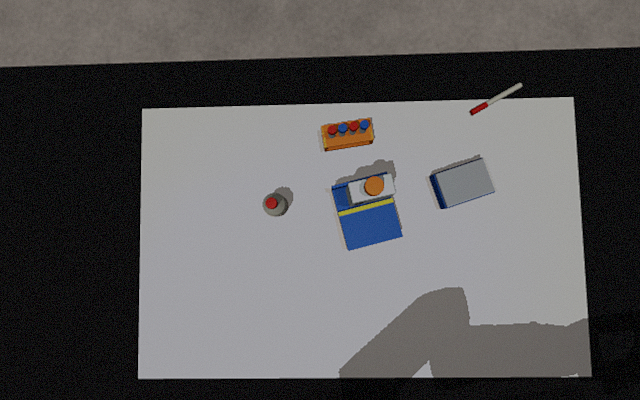

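Scene: the flask (cap at about (286,148)) stands on the blue rack, the tube rack is behind it and the bottle and tip box are to the sides. Top view: cap at (374,186), yellow stop from (340,213) to (397,201), platform out to its free end at about (347,249)–(402,237). Next I'll measure these.

```bash
cat > h.py <<'E'
import numpy as np,cv2
from plant import ctrl,sensors,optics
def ray(n,uv,z):
    c=optics.camera_params(n);C=-c["R"].T@c["t"]
    d=np.c_[np.atleast_2d(uv).astype(float),np.ones(len(np.atleast_2d(uv)))]@np.linalg.inv(c["mtx"]).T@c["R"]
    return C+d*((z-C[2])/d[:,2])[:,None]
def proj(n,X):
    c=optics.camera_params(n);p=(np.atleast_2d(X)@c["R"].T+c["t"])@c["mtx"].T
    return p[:,:2]/p[:,2:]
def mask(p,h0,h1,s=120,v=60):
    return cv2.inRange(cv2.cvtColor(p,cv2.COLOR_RGB2HSV),(h0,s,v),(h1,255,255))
def big(m,roi=None):
    if roi: k=np.zeros_like(m);x0,y0,x1,y1=roi;k[y0:y1,x0:x1]=m[y0:y1,x0:x1];m=k
    return max(cv2.findContours(m,0,cv2.CHAIN_APPROX_NONE)[0],key=cv2.contourArea)
E
python3 - <<'E'
from h import *
t=np.load("pics/top.npz");s=np.load("pics/scene.npz");p=t["p"]
yl=big(mask(p,22,35)); q=ray("top",yl[:,0],60)
cen,(a,b),an=cv2.minAreaRect(q[:,:2].astype(np.float32)); print("yellow",cen,a,b,an, "box",cv2.boxPoints((cen,(a,b),an)))
m=mask(p,100,130); c=big(m,(325,195,410,260)); q=ray("top",c[:,0],60)
r=cv2.minAreaRect(q[:,:2].astype(np.float32)); print("plat",r,cv2.boxPoints(r))
c=big(mask(p,5,18),(355,165,395,205)); (u,v),rr=cv2.minEnclosingCircle(c); e=cv2.fitEllipse(c);print("cap px",u,v,rr,e,"xyz",ray("top",e[0],225))
c=big(mask(s["p"],3,18),(265,130,305,165)); print("scene cap box",cv2.boundingRect(c))
# depth cloud checks
def cloud(n,d):
    v,u=np.nonzero(d);K=optics.camera_params(n);z=d[v,u]
    X=np.c_[(u-K["mtx"][0,2])/K["mtx"][0,0]*z,(v-K["mtx"][1,2])/K["mtx"][1,1]*z,z]
    return (X-K["t"])@K["R"],u,v
X,u,v=cloud("top",t["d"])
k=m[v,u]>0
for nm,sel in(("plat",k&(u>345)&(u<395)&(v>215)&(v<240)),("cap",(mask(p,5,18)[v,u]>0)&(abs(u-374)<8)&(abs(v-186)<8)),("shoulder",(X[:,2]>170)&(X[:,2]<190)&(u>340)&(u<410)&(v>160)&(v<215))):
    Y=X[sel];print(nm,len(Y),np.median(Y,0),Y.min(0),Y.max(0))
    if nm=="shoulder":print(cv2.minAreaRect(Y[:,:2].astype(np.float32)))
E
```

```text
yellow (644.6561279296875, -14.363975524902344) 8.695026397705078 119.60377502441406 13.632965087890625 box [[626.3357    42.72831 ]
 [654.5265   -73.505684]
 [662.97656  -71.45626 ]
 [634.78577   44.777733]]
plat ((602.9020385742188, -24.657371520996094), (74.1349105834961, 119.27570343017578), 13.90364933013916) [[552.5902    24.32623 ]
 [581.251    -91.45484 ]
 [653.21387  -73.640976]
 [624.5531    42.1401  ]]
cap px 373.5 185.5 10.12432861328125 ((373.66278076171875, 185.63015747070312), (17.98861312866211, 19.583370208740234), 39.503662109375) xyz [[673.39380959 -16.91335269 225.        ]]
scene cap box (276, 136, 18, 22)
plat 1169 [600.33958769 -23.60980149  60.04698819] [575.01503833 -75.22690445  55.45245665] [625.38682541  27.67978657  65.23345526]
cap 220 [672.74706941 -17.44351129 225.21953095] [660.24946213 -30.11918698 210.00184384] [685.37767703  -5.0129441  228.40398113]
shoulder 661 [671.97048937  -4.11583849 179.94447584] [648.03163752 -61.09556467 171.63532515] [701.25878308  27.48019835 183.54727526]
((674.615478515625, -17.000267028808594), (39.98991775512695, 84.08956146240234), 12.137592315673828)
```

```bash
cat >> h.py <<'E'
yaw=np.radians(13.75);X=np.array([np.cos(yaw),np.sin(yaw),0]);Y=np.array([-X[1],X[0],0]);Z=np.array([0,0,1.])
Ed=np.array([649.2,-13.4,60])
def pose(deg,rtip,off=20,yo=-9,sg=1):
    "tool on flask axis line at tilt deg, fingertips rtip from the stop edge"
    t=np.radians(deg);u=-np.sin(t)*X+np.cos(t)*Z;v=np.cos(t)*X+np.sin(t)*Z
    P=Ed+yo*Y+off*v+(rtip+ctrl.tcp_to_tips)*u
    y=sg*v;z=-u
    return P,np.c_[np.cross(y,z),y,z]
def rt(deg): return 122-25*max(0,(deg-20))/70
E
python3 - <<'E'
from h import *
for sg in(1,-1):
    print(sg)
    for d in (0,15,30,45,60,75,90):
        q=ctrl.solve_ik(*pose(d,rt(d),sg=sg)); print(d,pose(d,rt(d))[0].round(),None if q is None else np.round(q,2))
    print(ctrl.solve_ik(*pose(0,220,off=23,sg=sg)),ctrl.solve_ik(*pose(90,170,sg=sg)))
print(optics.camera_params("wrist")["T_tool_cam"].round(2))
E
```

```text
1
0 [671. -17. 207.] [-0.15  0.45  1.33 -0.    1.36 -0.39]
15 [633. -27. 207.] [-0.23  0.23  1.64  0.14  1.04 -0.53]
30 [599. -35. 194.] [-0.34  0.08  1.91  0.42  0.74 -0.83]
45 [570. -42. 172.] [-0.47  0.03  2.14  1.02  0.57 -1.49]
60 [549. -47. 144.] [-0.61  0.14  2.31  1.75  0.72 -2.33]
75 [537. -50. 112.] None
90 [533. -51.  80.] None
[-1.53013661e-01  3.86691510e-01  1.21221262e+00 -4.44089210e-16
  1.54268853e+00 -3.92996433e-01] None
-1
0 [671. -17. 207.] [-0.15  0.45  1.33 -0.    1.36  2.75]
15 [633. -27. 207.] [-0.23  0.23  1.64  0.14  1.04  2.61]
30 [599. -35. 194.] [-0.34  0.08  1.91  0.42  0.74  2.31]
45 [570. -42. 172.] [-0.47  0.03  2.14  1.02  0.57  1.65]
60 [549. -47. 144.] [-0.61  0.14  2.31  1.75  0.72  0.81]
75 [537. -50. 112.] [-0.72  0.46  2.35  2.08  1.13  0.3 ]
90 [533. -51.  80.] [-0.76  0.85  2.26  2.14  1.55  0.03]
[-1.53013661e-01  3.86691510e-01  1.21221262e+00 -4.44089210e-16
  1.54268853e+00  2.74859622e+00] [-1.04613959  0.89632909  2.35127007  1.85395657  1.60051632 -0.10177009]
[[  -0.     -0.96   -0.27   69.64]
 [   1.     -0.     -0.      0.77]
 [   0.     -0.27    0.96 -117.22]
 [   0.      0.      0.      1.  ]]
```

```bash
cat >> h.py <<'E'
def rt(deg): return 130-31*max(0,(deg-20))/70
def tp(deg,lag0=82,off=20,rc=None,drop=0,yo=-9):
    "flask at deg, tool tilt at most lag0; the point 15 behind the tips stays on the flask axis"
    r=(rt(deg) if rc is None else rc)
    t=np.radians(deg);u=-np.sin(t)*X+np.cos(t)*Z;v=np.cos(t)*X+np.sin(t)*Z
    Q=Ed+yo*Y+off*v+(r+15)*u-[0,0,drop]
    R=pose(min(deg,lag0),r,sg=-1)[1]
    return Q-(ctrl.tcp_to_tips-15)*R[:,2],R
E
python3 - <<'E'
from h import *
s=sensors.read_state();f0=s["force"]
p=s["eef_pos"].copy();p[2]=340;ctrl.move_l(p,vel=150);ctrl.gripper_to(60)
P,R=tp(0,off=22.7,rc=240);ctrl.move_ptp(P,R)
print(sensors.read_state()["t"],sensors.read_state()["eef_pos"],P)
n="scene";a,d=optics.grab_frame(n);cv2.imwrite("pics/s1.png",cv2.resize(a[80:280,160:440,::-1],None,fx=2.5,fy=2.5))
st=sensors.read_state();a,d=optics.grab_frame("wrist");np.savez("pics/w.npz",p=a,d=d,P=st["eef_pos"],R=st["eef_rot"]);cv2.imwrite("pics/w1.png",a[:,:,::-1])
E
```

```text
3.7417 [673.34714367 -17.5657535  325.04375042] [673.38863802 -16.74660887 325.        ]
```

View pics/s1.png

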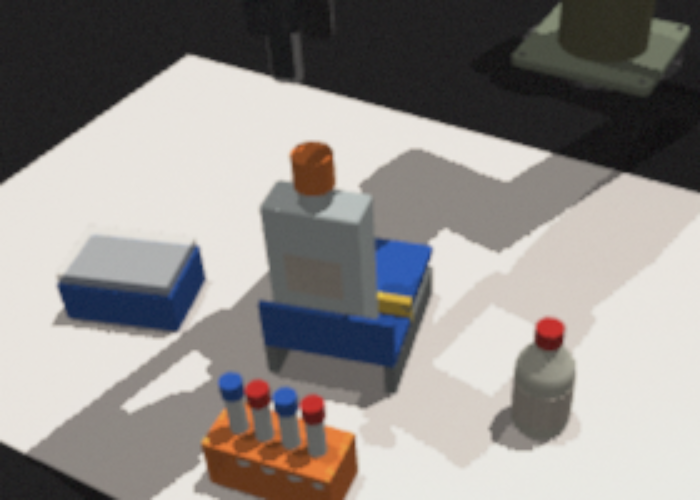

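View pics/w1.png

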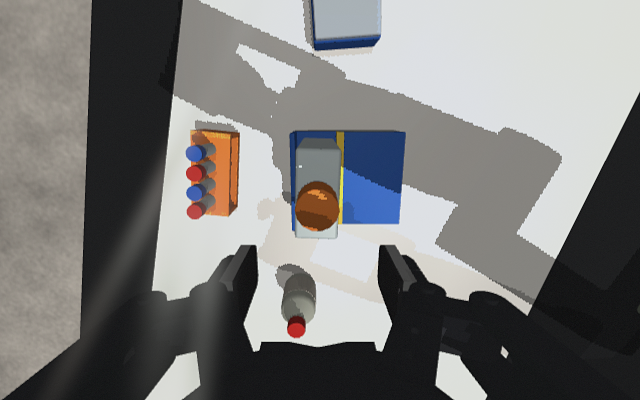

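The scene crop shows the gripper above the cap, clear of everything. In the wrist view the cap at (317,206) sits midway between the fingers (columns ~255 and ~380). Next I descend and close loosely around it.

```bash
python3 - <<'E'
from h import *
w=np.load("pics/w.npz");c=big(mask(w["p"],5,18),(285,170,350,235));e=cv2.fitEllipse(c)
T=optics.camera_params("wrist");K=T["mtx"];T=T["T_tool_cam"]
d=w["R"]@T[:3,:3]@np.linalg.inv(K)@[*e[0],1];C=w["R"]@T[:3,3]+w["P"]
print("cap wrist",C+d*(225-C[2])/d[2],e)
P,R=tp(0,off=22.7)
print(ctrl.move_l(P,R,vel=80,threshold=4))
ctrl.gripper_to(44,20)
s=sensors.read_state();print(s["t"],s["eef_pos"],P,s["force"],s["grip_width"],s["grasp_force"])
for i in range(0,91,6):
    if ctrl.solve_ik(*tp(i)) is None:print("noik",i)
a,_=optics.grab_frame("scene");cv2.imwrite("pics/s2.png",cv2.resize(a[80:280,160:440,::-1],None,fx=2.5,fy=2.5))
E
```

```text
cap wrist [675.53783061 -23.18130282 225.        ] ((316.66400146484375, 206.14312744140625), (42.739776611328125, 48.55720138549805), 0.09664275497198105)
False
5.6667 [673.47404842 -16.73044989 215.26790512] [673.38863802 -16.74660887 215.        ] [-0.01161267 -0.38097719  0.06304353] 43.98901195572272 0.0
```

View pics/s2.png

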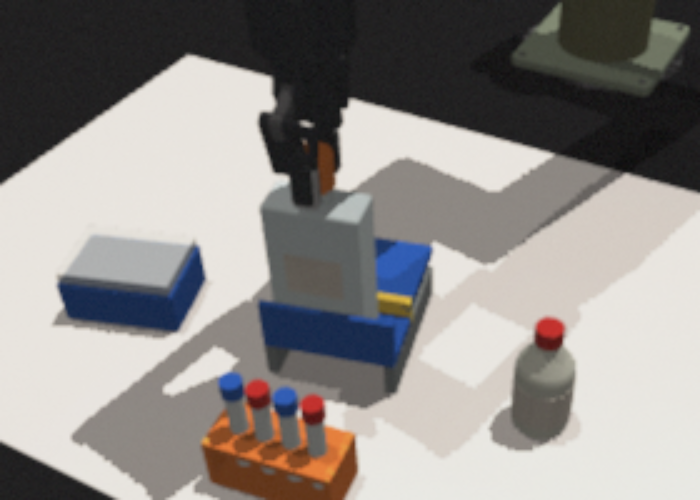

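The fingers straddle the cap with no contact. Now I tip slowly to 60° with a force check.

```bash
cat > run.py <<'E'
from h import *
import sys
a,b,st,vel=map(float,sys.argv[1:5])
f0=np.array([-.01,-.38,.06])
for d in np.arange(a,b+.1,st):
    off=20+2.7*max(0,1-d/15)
    ctrl.move_l(*tp(d,off=off),vel=vel)
    s=sensors.read_state();f=s["force"]-f0
    print(d,round(s["t"],2),f.round(2),s["grasp_force"],s["eef_pos"].round(1))
    if np.linalg.norm(f)>10:print("STOP");break
for n in("scene","top"):
    p,_=optics.grab_frame(n);np.savez(f"pics/{n}_{int(b)}.npz",p=p)
    o=p[80:280,160:440] if n=="scene" else p[120:270,260:470]
    cv2.imwrite(f"pics/{n}_{int(b)}.png",cv2.resize(o[:,:,::-1],None,fx=2.5,fy=2.5))
E
python3 run.py 3 60 3 22
```

```text
3.0 6.27 [0.11 1.23 0.2 ] 0.05803665379062295 [664.8 -18.9 216.2]
6.0 6.82 [ 0.02 -0.54  0.09] 0.04624955356121063 [656.4 -21.  216.6]
9.0 7.37 [ 1.12  0.93 -1.31] 0.03377013956196606 [647.9 -23.1 216.5]
12.0 7.92 [-0.64  0.85  0.8 ] 0.02666598418727517 [639.4 -25.1 216. ]
15.0 8.47 [-0.85 -0.28 -0.41] 0.01093441795092076 [630.9 -27.2 215. ]
18.0 8.99 [ 0.51  0.47 -0.14] 0.0 [623.2 -29.1 213.6]
21.0 9.51 [-0.51 -0.07  0.5 ] 0.0 [615.6 -31.  211.5]
24.0 10.03 [-0.08  1.14 -0.58] 0.05067738122306764 [608.4 -32.7 208. ]
27.0 10.54 [-0.    0.95  0.43] 0.06667757174000144 [601.7 -34.4 204.5]
30.0 11.05 [0.23 0.32 0.05] 0.08106160908937454 [595.2 -36.  200.6]
33.0 11.56 [ 0.14  1.29 -0.36] 0.09540759259834886 [588.9 -37.6 196.3]
36.0 12.06 [ 0.25 -0.39 -0.43] 0.10893345577642322 [582.9 -39.1 191.7]
39.0 12.56 [ 0.34  0.1  -1.36] 0.12157979886978865 [577.2 -40.5 186.9]
42.0 13.06 [ 0.41 -0.19 -0.07] 0.13375592418015003 [571.7 -41.9 181.7]
45.0 13.55 [ 0.24  0.72 -0.68] 0.1453255070373416 [566.6 -43.1 176.3]
48.0 14.04 [ 0.09  0.44 -0.46] 0.15379989054054022 [561.8 -44.3 170.7]
51.0 14.53 [-0.04  0.43 -0.38] 0.16091458965092897 [557.3 -45.4 164.8]
54.0 15.02 [-0.47  0.46 -0.06] 0.14078718144446611 [553.2 -46.4 158.8]
57.0 15.5 [ 0.1  -0.42 -0.33] 0.12947998009622097 [549.4 -47.4 152.6]
60.0 15.97 [-0.31 -0.35  0.12] 0.1355058280751109 [545.9 -48.2 146.3]
```

View pics/scene_60.png

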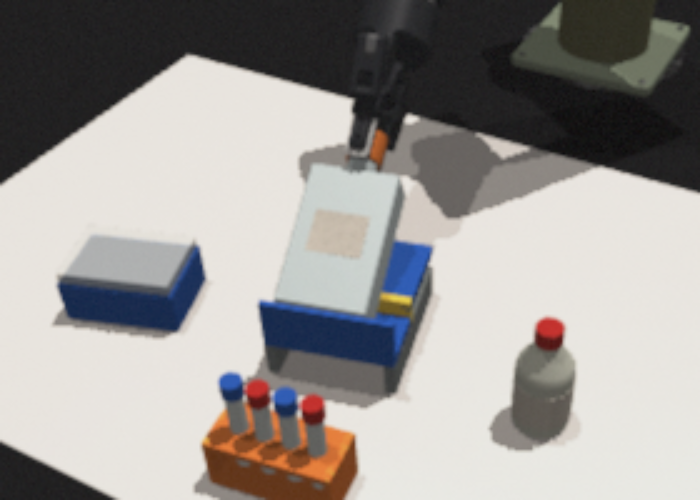

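The flask leans at about 60° with the cap at crop (378,150) between the fingertips. It's supported and its foot has slid back near the fence. Continuing.

```bash
python3 run.py 63 81 3 20
```

```text
63.0 16.58 [1.13 1.2  0.21] 0.14095973689109087 [542.7 -48.9 139.7]
66.0 17.09 [-1.12 -0.   -0.35] 0.14596310444176197 [540.  -49.5 133.2]
69.0 17.59 [-1.98  0.12 -0.76] 0.14923795592039824 [537.6 -50.1 126.6]
72.0 18.09 [ 0.09  0.76 -0.58] 0.15467599499970675 [535.5 -50.6 119.9]
75.0 18.58 [-0.89  1.22 -1.39] 0.1572702219709754 [533.9 -51.  113.2]
78.0 19.07 [0.09 0.18 0.4 ] 0.16649510711431503 [532.6 -51.3 106.5]
81.0 19.56 [ 0.06  0.45 -0.41] 0.17574647907167673 [531.7 -51.5  99.8]
```

View pics/scene_81.png

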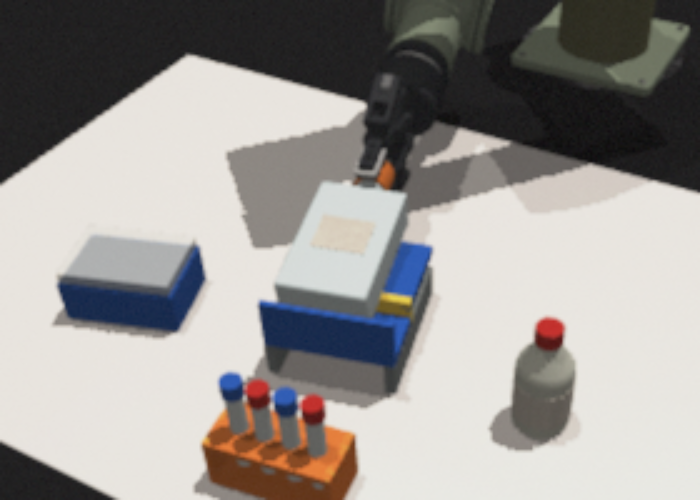

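View pics/top_81.png

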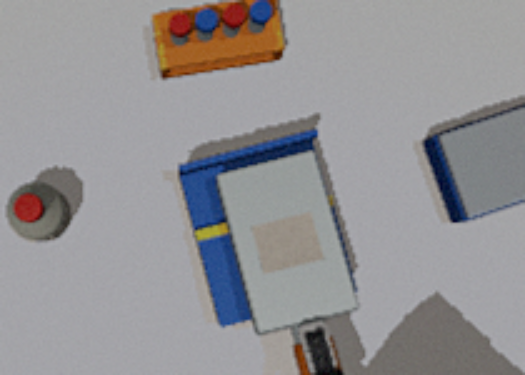

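Nearly flat at about 80° and still supported. In the top crop the body spans about (217,180)–(357,305) with the foot by the fence. The bystanders haven't moved. Next: lower the last few degrees until it rests.

```bash
sed -i 's/int(b)/round(b)/g' run.py; python3 run.py 82.5 90 1.5 10; python3 - <<'E'
from h import *
P,R=tp(90,drop=1);ctrl.move_l(P,R,vel=10)
s=sensors.read_state();print(s["t"],s["force"],s["grasp_force"])
a,_=optics.grab_frame("scene");cv2.imwrite("pics/s91.png",cv2.resize(a[80:230,240:380,::-1],None,fx=4,fy=4))
E
```

```text
82.5 20.13 [-0.62  0.81 -0.83] 0.17969195265322924 [531.3 -51.6  96.3]
84.0 20.59 [-0.27  0.19 -0.3 ] 0.17924758605659008 [531.  -51.6  93.4]
85.5 21.05 [-0.49  0.57 -1.59] 0.18174204044044018 [530.9 -51.6  90.3]
87.0 21.5 [0.53 0.37 0.22] 0.1838685991242528 [530.9 -51.6  87.3]
88.5 21.95 [-0.6   0.93  0.29] 0.18553415313363075 [530.9 -51.6  84.3]
90.0 22.4 [-0.3  -0.07 -0.04] 0.1683918252820149 [531.  -51.6  81.4]
22.75 [-2.32876715 -0.38673778  4.31735426] 2.319000286515802
```

View pics/s91.png

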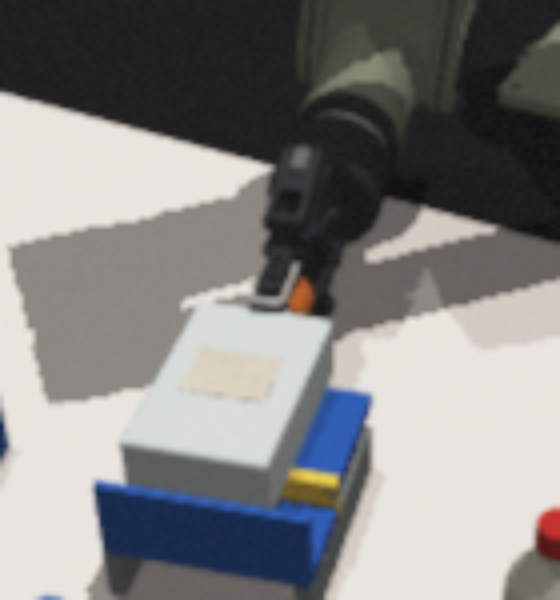

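The flask looks flat, but 4 N appeared on the last mm, so I'll back off and measure the body's tilt from depth.

```bash
cat >> h.py <<'E'
def surf(n="top"):
    p,d=optics.grab_frame(n);v,u=np.nonzero(d);K=optics.camera_params(n);z=d[v,u]
    W=(np.c_[(u-K["mtx"][0,2])/K["mtx"][0,0]*z,(v-K["mtx"][1,2])/K["mtx"][1,1]*z,z]-K["t"])@K["R"]
    L=np.c_[(W-Ed)@X,(W-Ed)@Y,W[:,2]]; rgb=p[v,u].astype(int)
    return L,rgb,p
E
python3 - <<'E'
from h import *
P,R=tp(90,drop=0);ctrl.move_l(P-3*R[:,2],R,vel=10)
s=sensors.read_state();print(s["t"],s["force"],s["grasp_force"],s["eef_pos"])
L,c,p=surf()
k=(L[:,0]>-75)&(L[:,0]<40)&(abs(L[:,1]+9)<36)&(L[:,2]>88)
A=np.c_[L[k][:,:2],np.ones(k.sum())];x=np.linalg.lstsq(A,L[k][:,2],rcond=None)[0];print("slope deg",np.degrees(np.arctan(x[:2])),"z at 0",x[2],k.sum())
w=(L[:,2]>90)&(L[:,2]<110)&(c.max(1)-c.min(1)<60)&(c.min(1)>110)&(abs(L[:,1])<80)&(L[:,0]>-120)&(L[:,0]<60)
r=cv2.minAreaRect(L[w][:,:2].astype(np.float32));print(r)
o=(c[:,0]>120)&(c[:,0]>1.8*c[:,1])&(L[:,2]>50)&(abs(L[:,1]+9)<40)&(L[:,0]<-60)&(L[:,0]>-180);print("cap",o.sum(),L[o].min(0),L[o].max(0))
E
```

```text
23.275 [ 0.59833408 -0.18667071  0.01122187] 0.0 [527.87696792 -52.26665125  81.26893327]
slope deg [-0.25039497  0.00625881] z at 0 100.15274914866704 1904
((-42.72710418701172, -9.102672576904297), (83.72738647460938, 153.3221435546875), 89.47575378417969)
cap 16 [-142.54212507    3.41625183   88.4857021 ] [-117.7730916     6.37748692   93.69639857]
```

The body is flat (0.25°, top at 100, yaw 0.5°) and the pads carry no load. Withdrawing.

```bash
python3 - <<'E'
from h import *
P,R=tp(90);b=-R[:,2]
print(ctrl.move_l(P+8*b,R,vel=15,threshold=4)); s=sensors.read_state();print(s["force"],s["grasp_force"])
ctrl.gripper_to(58); s=sensors.read_state();print(s["force"],s["grasp_force"])
print(ctrl.move_l(P+75*b,R,vel=40,threshold=6)); s=sensors.read_state();print(s["t"],s["force"])
q=sensors.read_state()["eef_pos"].copy()
try: q2=q+[-20,-10,120];ctrl.move_l(q2,R,vel=80)
except ctrl.MotionError as e:print(e)
s=sensors.read_state();print(s["t"],s["eef_pos"],s["force"])
L,c,p=surf()
k=(L[:,0]>-75)&(L[:,0]<30)&(abs(L[:,1]+9)<36)&(L[:,2]>88)
A=np.c_[L[k][:,:2],np.ones(k.sum())];x=np.linalg.lstsq(A,L[k][:,2],rcond=None)[0];print("slope",np.degrees(np.arctan(x[:2])),x[2])
o=(c[:,0]>120)&(c[:,0]>1.8*c[:,1])&(L[:,2]>50)&(abs(L[:,1]+9)<40)&(L[:,0]<-60)&(L[:,0]>-200);print("cap",o.sum(),L[o].min(0),L[o].max(0))
a,_=optics.grab_frame("scene");cv2.imwrite("pics/s3.png",cv2.resize(np.hstack([a[80:280,180:430],p[100:300,260:500]])[:,:,::-1],None,fx=1.6,fy=1.6))
E
```

```text
False
[-0.28818067  1.05967276  0.17529681] 0.0
[-0.18379495  0.05971534  0.65024293] 0.0
False
25.925 [ 0.17314447 -0.099254   -0.43307199]
the arm cannot follow that straight line within its joint ranges
25.925 [458.92273437 -69.11017576  91.82374886] [ 0.17314447 -0.099254   -0.43307199]
slope [-0.06672706  0.17200954] 100.31677335656263
cap 123 [-143.70303957  -21.06830912   86.64389038] [-116.48432614    6.21608097   98.86528363]
```

View pics/s3.png

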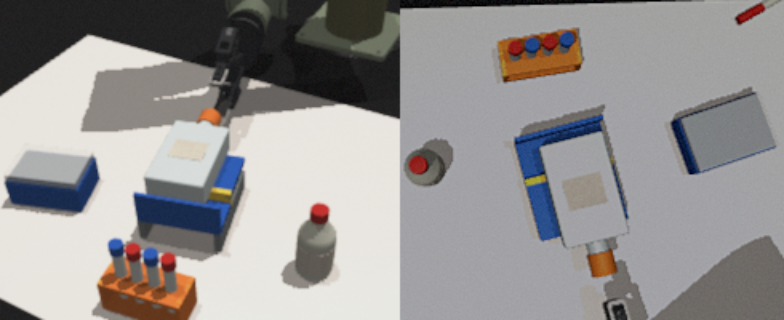

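The flask lies flat along the platform: cap out over the free end at scene (208,117) and top (602,262), foot between the stop and the fence. The gripper is off it and the bystanders haven't moved. I'll back off a little more and hand in.

```bash
python3 - <<'E'
from h import *
P,R=tp(90)
for e in(50,30,15):
    try: ctrl.move_l(P-(75+e)*R[:,2],R,vel=50);print("back",e);break
    except ctrl.MotionError as x:print(x)
ctrl.hold(.3);s=sensors.read_state();print(s["t"],s["force"])
print(ctrl.finish_job())
E
```

```text
the arm cannot follow that straight line within its joint ranges
the arm cannot follow that straight line within its joint ranges
back 15
26.775 [ 0.15366618 -0.02769406 -0.4911457 ]
the job is handed in; nothing more can be done
None
```

The flask lies flat along the platform with its cap out past the free end and its foot between the stop and the fence; it was supported all the way down, the gripper ended about 40 mm clear, the bystanders looked unmoved in the last pictures, and I handed the job in at 26.8 s.

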